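Make up the paint touch-up kit and the oil-change kit

TASK

Make up the two kits on the bench. The paint touch-up kit goes in the tray with three wells: stand the small paint tin in the round well, lay the brush in the long well and the sanding block, abrasive side down, in the rectangular well; the oil-change kit goes in the tray with two wells: stand the oil filter, threaded end up, in the round well and lay the spanner in the long well. Everything must sit right down on the floor of its well, and the tape roll, the big paint can and the oil bottle stay where they are.

Things in the scene. Friction and masses are not known exactly. Their poses are not given: they have to be found in the camera images.
- paint_tin: Small sample tin of paint, closed, standing upright: bare steel rim and pressed-in lid, paper band round it; 54 mm diameter, 58 mm tall. Origin: centre of its underside, z up along its axis.
- oil_filter: Spin-on oil filter of a car, standing with its threaded end up: white enamelled canister with a black gasket ring and a bright steel plate with a ring of holes and a dark centre hole on top; 64 mm diameter, 70 mm tall (narrowing below 10 mm height). Bigger than the tin. Origin: centre of its underside, z up along its axis.
- brush: Flat paint brush lying flat, 180 mm long along its x axis: grey bristles (36 mm wide) end at x = +90 mm, steel ferrule 37 mm wide and 15 mm thick from x = 2 to 42 mm, wooden handle from there to x = -90 mm. The handle's waist is 18 mm wide and 13 mm thick from x = -65 to -11 mm, the place to grip near the balance point. Origin: midway along the length, at its underside; z up.
- sanding_block: Cork sanding block, 92 mm (its x) by 50 mm (its y) by 38 mm tall, abrasive paper on its underside. Origin: centre of its underside, z up.
- spanner: Combination spanner of bright steel lying flat, 165 mm long along its x axis: ring end (26 mm across, 10 mm thick) at x = -82 mm, open jaw (about 30 mm across) at x = +83 mm; shank between x = -57 and +50 mm is 13 mm wide, from 1.5 to 8.5 mm above its underside. Origin: midway along the shank, at its underside; z up.
- paint_tray: Light grey moulded lift-out tray with THREE wells, 220 (its x) by 172 (its y) by 18 mm high; it does not move. All wells are 14 mm deep, dark-lined floors 4 mm above the tray's underside, walls upright. Long well 206 x 64 mm, centred at (0, -47) mm; round well 82 mm diameter centred at (-62, 35) mm; rectangular well 118 (x) by 88 (y) mm centred at (44, 35) mm, in the tray's x, y. A thin lift tab sticks out 14 mm at each end. Origin: centre of its underside, z up.
- oil_tray: Light grey moulded lift-out tray with TWO wells, 204 (its x) by 176 (its y) by 18 mm high; it does not move. Both wells are 14 mm deep, dark-lined floors 4 mm above the tray's underside. Long well 190 x 64 mm, centred at (0, -49) mm; round well 92 mm diameter centred at (0, 35) mm, in the tray's x, y. A thin lift tab sticks out 14 mm at each end. Origin: centre of its underside, z up.
- tape_roll: Roll of masking tape lying flat among the stock, not part of either kit: ring of 86 mm diameter, 25 mm tall. Origin: centre of its underside.
- paint_can: Larger (one quart) can of paint standing beyond a tray, not part of either kit: 109 mm diameter, 125 mm tall. Origin: centre of its underside.
- oil_bottle: Flat-sided black half-litre oil bottle with a yellow cap, standing beyond a tray, not part of either kit: 55 (its x) by 95 (its y) mm, 165 mm tall. Origin: centre of its underside.
There are look-alikes about, which are no part of the job. Of the things like the sanding_block, leave any that is green, orange or red; of the rest the smaller one is meant.

How it is judged:
By the outcome, as a careful person would: the job done as asked, in the order asked, and still so for the second after the job is handed in, with the robot touching nothing.
It also fails if it takes over 131 s, if anything falls off the work surface, if the arm or the gripper's body presses on something with over 40 N, if the wrist force passes 120 N, or if a joint passes its speed limit or range.

ROBOT

A 7-joint arm with a two-finger parallel gripper is mounted at the origin on the work surface. World frame = base frame: x ahead of the robot, y to its left, z up, the work surface at z = 0. Lengths are in mm, angles in rad, forces in N, time in s.
With the tool pointing down it reaches from about 425 to 875 mm from the base axis. Payload 4.7 kg.
Tool frame: the origin (TCP) lies at the very end of the fingers, on their centre line; the grasp point (between the pads) lies 19 mm behind it; z points along the fingers, y is the line along which they close (so a half turn about z gives the same grasp; the last joint's range is limited). The gripper opens to 85 mm and grips with 20 to 120 N. Pads are 22 mm wide; open, the fingers measure 114 mm over their backs; the gripper's body (76 mm by 85 mm) begins 54 mm behind the grasp point. The pads swing forward as they close: fully open they stand 13 mm farther back than shut.
Start: joints at [-1.261, 0.321, -0.07, 1.45, 0.023, 1.371, -0.057], TCP at [189.507, 621.783, 203.749] pointing down, gripper open.
Joint ranges: [-2.86, 2.86], [-0.3, 2.09], [-1.38, 1.24], [0.06, 2.45], [-1.56, 4.7], [0.09, 2.05], [-2.69, 2.69]. Speed limits (rad/s): [2.57, 2.57, 3.14, 3.14, 3.14, 3.14, 3.14].

INTERFACE

Orientations are given as a rotation vector (axis times angle).
In Python, from rig import env, snapshot, close_job gives the robot as it stands.
- The arm moves only by the tool jog_arm, never from a script. Its argument "rows" is a list of rows, each a list of 6 numbers: the shift along the world's x, y, z in mm, then the turn, a rotation vector about the world's x, y, z in rad. A call has 1 to 20 rows; each row shifts and turns the commanded pose from where the row before left it; what a row does not reach is not made up. A row lasts 1/8 s, in which the tool goes at most 62.5 mm and 10.7 degrees, less where a joint would pass 70% of its speed; a pose out of reach is approached as far as the arm can. A call is refused whole if a number of a shift passes 62.5 or a number of a turn 0.188, either way. A call with a gripper value outside its range is refused whole. "grip" is the closure, from 0 (fully open) to 1 (shut), set as the call begins (left out, the last holds). The fingers move at their own pace and stop on an object; "squeeze" is the grip in N (left out, the last holds). Time passes only in rows, so rows that do not move let the fingers close. It gives the time, the measured TCP pose, the force, the opening and the grip force at its end, in the units of the state.
- env.sense(): the state, without advancing time (a new reading comes with each control period).
- snapshot(name): name is "side" or "top" or "wrist"; returns a dict with "color" (384x512x3 uint8, red, green, blue), "range_z" (384x512 float32, mm along the optical axis (not along the pixel's ray), 0 where there is no reading), "intrinsics" (3x3 intrinsics, pixels), "xyz" and "attitude" of the camera in the world. Camera axes: x right, y up, looking along -z (the intrinsics and any distortion apply to the point x, -y, -z); pixel columns grow to the right and rows downward; lengths in mm; the calibration is good to about 2 mm. A picture is of the moment at which its call begins.
- close_job(): hands the job in; it is judged then, once.
The state is a dict: "time": time; "joint_positions": joint angles; "qvel": joint speeds; "joint_efforts": joint torques, N m; "tool_pos": TCP position; "orientation": TCP orientation; "force": force on the tool from outside, world axes, zero at the start; "ft_torque": the same for the moment, N m; "opening": opening from 0.0 (shut) to 1.0 (fully open); "gripper_force": force on a finger pad.
Only numpy, scipy, OpenCV 4.12 (cv2) and the standard library are available. Lean on these libraries where they do the work, as an engineer would, in place of code of your own. Each camera call takes 0.05 s, during which the arm holds its last target. There are 200 camera calls.

## Working session

There is one attempt and no reset: what is moved stays moved. The work goes in short steps, Python scripts to look and compute and a tool call to move; the robot and the scene stay as the last step left them, time stands still between calls to the robot, and variables do not carry over. Pictures are saved under pics/ and viewed, at most 14 in all, crops included, and the job is handed in when it is done.

Besides the shell and the picture viewer there is one more tool, called after "Call:" by a JSON object that holds its "api" and its "payload", one argument or row to a line. jog_arm: Moves the arm, as the interface text tells. Its arguments: {"type":"object","properties":{"rows":{"type":"array"},"grip":{"type":"number"},"squeeze":{"type":"number"}},"required":["rows"]}

```bash
ls; mkdir -p pics; cat > h.py <<'E'
import numpy as np, cv2
from scipy.spatial.transform import Rotation as R
from rig import env, snapshot, close_job
def rot(a):
    a=np.array(a,float)
    return a if a.shape==(3,3) else (R.from_rotvec(a).as_matrix() if a.size==3 else R.from_quat(a).as_matrix())
def cloud(s):
    z=s["range_z"].astype(float);K=s["intrinsics"]
    v,u=np.mgrid[:z.shape[0],:z.shape[1]]
    p=np.stack([(u-K[0,2])/K[0,0]*z,-(v-K[1,2])/K[1,1]*z,-z],-1)
    w=p@rot(s["attitude"]).T+np.array(s["xyz"]); w[z==0]=np.nan
    return w
def ray(s,u,v,h):
    K=s["intrinsics"];d=rot(s["attitude"])@np.array([(u-K[0,2])/K[0,0],-(v-K[1,2])/K[1,1],-1.])
    o=np.array(s["xyz"]);return o+d*(h-o[2])/d[2]
def save(s,f,crop=None,k=1):
    im=s["color"][...,::-1]
    if crop: im=im[crop[1]:crop[3],crop[0]:crop[2]]
    cv2.imwrite("pics/"+f,cv2.resize(im,None,fx=k,fy=k,interpolation=cv2.INTER_CUBIC))
E
python3 - <<'E'
from h import *
import pickle
for n in ("top","side","wrist"):
    s=snapshot(n);pickle.dump(s,open(n+".pkl","wb"));save(s,n+"0.png",k=1.5)
    print(n,s["xyz"],s["attitude"],s["intrinsics"],(s["range_z"]>0).mean(),[k for k in s])
print(env.sense())
E
```

```text
pics
top [ 455.49046813  -10.2098327  1003.54495773] [ 0.09195833 -0.06267377 -1.54251349] [[356.4675928    0.         248.9700203 ]
 [  0.         356.4675928  193.04025398]
 [  0.           0.           1.        ]] 0.9957529703776041 ['color', 'range_z', 'intrinsics', 'xyz', 'attitude']
side [306.75669094 736.20117612 706.24141498] [ 0.17929249 -1.2006401  -2.5653896 ] [[353.88038912   0.         253.93743689]
 [  0.         353.88038912 194.7311629 ]
 [  0.           0.           1.        ]] 0.9962107340494791 ['color', 'range_z', 'intrinsics', 'xyz', 'attitude']
wrist [120.25316688 642.47712265 373.53355108] [-0.24880038 -0.18256876  1.26599009] [[332.55317394   0.         257.4021576 ]
 [  0.         332.55317394 191.90978056]
 [  0.           0.           1.        ]] 0.9962005615234375 ['color', 'range_z', 'intrinsics', 'xyz', 'attitude']
{'time': 0.15, 'joint_positions': array([-1.26090176,  0.32166128, -0.07007029,  1.45138092,  0.02260346,
        1.37077455, -0.05691371]), 'qvel': array([-2.25905144e-03, -2.42972641e-03,  5.53932146e-05, -4.64497687e-03,
        5.43083688e-04,  1.41734623e-04,  5.25290966e-04]), 'joint_efforts': array([-4.85639011e-04, -4.94094121e+01, -3.83115001e-01, -3.14689314e+01,
        1.30211181e-02,  8.20222660e-03, -1.29260442e-06]), 'tool_pos': array([189.40483506, 621.3426545 , 202.8760514 ]), 'orientation': array([-4.62927298e-01, -3.10717578e+00,  2.25064295e-03]), 'force': array([ 0.06262234, -0.33213999, -0.15853513]), 'ft_torque': array([ 0.02723657,  0.00502799, -0.01292083]), 'gripper_force': 0.0, 'opening': 1.0020309991360994}
```

View pics/top0.png

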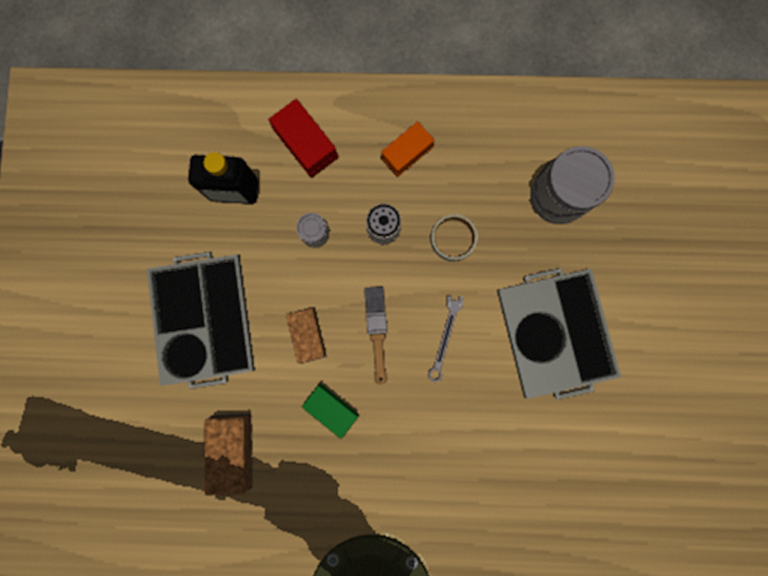

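View pics/side0.png

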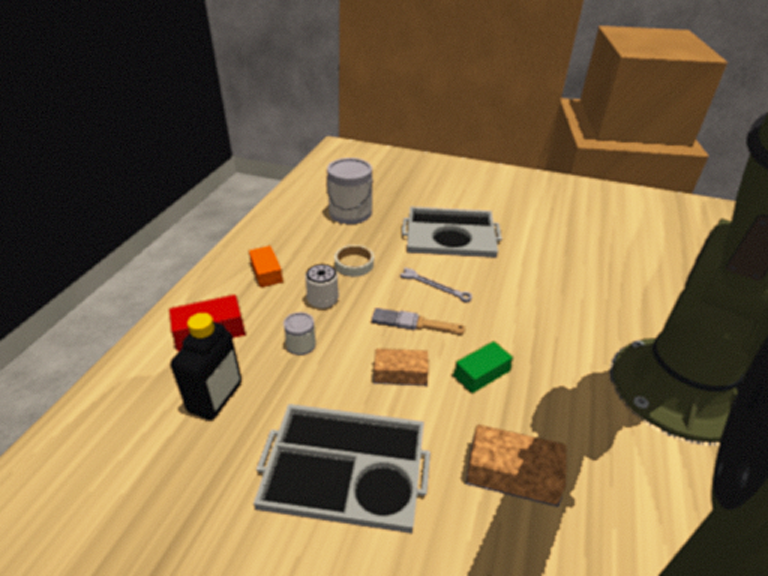

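The top picture (1.5x) shows these candidates:
- **Sanding block:** small cork (306,334), big cork (228,453), red (302,137), orange (407,148) and green (330,410). I choose the small cork.
- **Tin:** the plain tin is at (312,229). The filter, with its ring of holes, is at (383,222), and the quart can at (575,185) is not in the kit.
- **Others:** brush (377,335), spanner (446,337), paint tray (202,320), oil tray (558,333).

```bash
python3 - <<'E'
from h import *
import pickle
T=pickle.load(open("top.pkl","rb"));S=pickle.load(open("side.pkl","rb"))
save(T,"crop.png",(190,130,320,290),4)
for nm,s in (("top",T),("side",S)):
    w=cloud(s); z=w[...,2]
    ok=(w[...,0]>330)&(w[...,0]<900)&(np.abs(w[...,1])<560)
    tab=ok&(np.abs(z)<3)
    print(nm,"table med/std",np.nanmedian(z[ok&(np.abs(z)<15)]),np.nanstd(z[tab]))
    m=(ok&(z>4.5)).astype(np.uint8)
    n,L,st,c=cv2.connectedComponentsWithStats(m)
    for i in range(1,n):
        if st[i,4]<40: continue
        p=w[L==i]; h=np.percentile(p[:,2],90)
        q=p[p[:,2]>(h-6 if h>14 else 4)]
        # xy from cloud
        r=cv2.minAreaRect(q[:,:2].astype(np.float32))
        print(c[i].round(),st[i,4],"h90 %.1f"%h,"ctr",np.round(r[0],1),"size",np.round(r[1],1),"ang %.1f"%r[2])
E
```

```text
top table med/std -0.8855135185099812 1.454493833160481
[202.  92.] 1201 h90 52.2 ctr [836.5 152.3] size [124.5  67.1] ang 39.5
[271.  99.] 673 h90 38.7 ctr [821.8 -44.8] size [50.5 92.1] ang 42.0
[381. 123.] 2071 h90 123.7 ctr [ 740.6 -335.3] size [106.1 105.4] ang 2.4
[148. 119.] 1268 h90 162.4 ctr [739.7 273.7] size [34.  33.2] ang 24.1
[255. 149.] 518 h90 71.0 ctr [671.2  -3.3] size [62.1 60.3] ang 25.3
[208. 153.] 378 h90 57.7 ctr [658. 127.] size [52.2 51.9] ang 46.4
[302. 158.] 274 h90 25.1 ctr [ 654.7 -135.6] size [82.8 84.8] ang 46.4
[130. 216.] 1906 h90 18.3 ctr [488.6 334.4] size [247.3 173.5] ang 10.7
[367. 224.] 2885 h90 18.7 ctr [ 482.  -330.2] size [231.9 178. ] ang 14.8
[250. 219.] 643 h90 14.9 ctr [470.6   2.7] size [177.2  36.5] ang 5.7
[297. 223.] 293 h90 9.6 ctr [ 466.8 -123.6] size [ 28.7 164.6] ang 76.5
[203. 224.] 662 h90 38.6 ctr [464.5 133.1] size [91.7 49.9] ang 16.1
[216. 268.] 363 h90 38.7 ctr [351.9  87.6] size [89.2 43. ] ang 89.5
side table med/std -0.7883172652354915 1.2928150182063678
[232. 126.] 1196 h90 121.1 ctr [ 743.7 -336.6] size [103.2 110.7] ang 22.6
[301. 155.] 1256 h90 17.9 ctr [ 484.9 -329.7] size [232.3 181.3] ang 13.9
[235. 173.] 306 h90 24.2 ctr [ 657.9 -134.1] size [85.1 84.3] ang 69.8
[176. 177.] 424 h90 37.8 ctr [823.5 -42.4] size [49.4 93.7] ang 41.3
[214. 190.] 561 h90 69.7 ctr [674.   -1.3] size [59.1 62.6] ang 55.8
[289. 189.] 181 h90 8.7 ctr [ 469.6 -123.8] size [ 29.7 166. ] ang 76.6
[137. 235.] 3155 h90 139.0 ctr [739.9 275.5] size [59.7 42.7] ang 83.8
[274. 213.] 493 h90 14.0 ctr [473.5   3.6] size [177.2  39.2] ang 5.9
[199. 221.] 496 h90 56.6 ctr [660.5 127. ] size [50.8 54.8] ang 25.2
[314. 245.] 429 h90 37.9 ctr [335.5  89.8] size [81.4 52.3] ang 50.8
[267. 244.] 800 h90 38.0 ctr [467.2 133.7] size [90.6 51.5] ang 16.6
[232. 313.] 2946 h90 17.9 ctr [491.2 333.8] size [247.8 174.8] ang 10.7
```

View pics/crop.png

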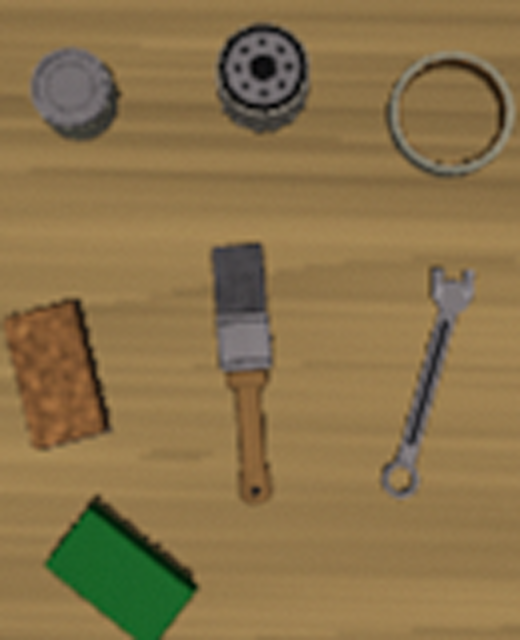

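The crop confirms the choices: the small cork block is the cork thing at the left of the crop, about (57,375). The plain tin is at (75,90), the filter at (263,70), and the brush bristles and spanner jaw both point up (+x). The top and side heights agree (57, 70, 38, 14, 9 and 18 mm), so I'll move to above the tin.

Call:
{"api": "jog_arm", "payload": {
  "rows": [
    [29.5, -31, 0, 0, 0, 0.025],
    [29.5, -31, 0, 0, 0, 0.025],
    [29.5, -31, 0, 0, 0, 0.025],
    [29.5, -31, 0, 0, 0, 0.025],
    [29.5, -31, 0, 0, 0, 0.025],
    [29.5, -31, 0, 0, 0, 0.025],
    [29.5, -31, 0, 0, 0, 0.025],
    [29.5, -31, 0, 0, 0, 0.025],
    [29.5, -31, 0, 0, 0, 0.025],
    [29.5, -31, 0, 0, 0, 0.025],
    [29.5, -31, 0, 0, 0, 0.025],
    [29.5, -31, 0, 0, 0, 0.025],
    [29.5, -31, 0, 0, 0, 0.025],
    [29.5, -31, 0, 0, 0, 0.025],
    [29.5, -31, 0, 0, 0, 0.025],
    [27.5, -30, 0, 0, 0, 0.025],
    [0, 0, 0, 0, 0, 0],
    [0, 0, 0, 0, 0, 0]
  ],
  "grip": 0,
  "squeeze": 40
}}

```text
time: 2.4
tool_pos: [659.0, 127.6, 203.2]
orientation: [0.164, -3.136, -0.001]
force: [-0.5, -0.2, 0.7]
opening: 0.997
gripper_force: 0.0
```

```bash
cat >> h.py <<'E'
def st():
    e=env.sense();Rm=R.from_rotvec(e["orientation"]).as_matrix();y=Rm[:,1]
    print("t %.2f"%e["time"],"tcp",e["tool_pos"].round(1),"yaw_y %.1f"%(np.degrees(np.arctan2(y[1],y[0]))%180),"tilt %.1f"%np.degrees(np.arccos(-Rm[2,2])),"open %.3f"%e["opening"],"gf %.1f"%e["gripper_force"],"F",e["force"].round(1),"q",e["joint_positions"].round(2))
def blobs(s,zmin=4.5,minpix=100):
    w=cloud(s);z=w[...,2];m=((z>zmin)&(z<90)).astype(np.uint8)
    n,L,stt,c=cv2.connectedComponentsWithStats(m)
    for i in range(1,n):
        if stt[i,4]<minpix: continue
        p=w[L==i];h=np.percentile(p[:,2],90);q=p[p[:,2]>(h-6 if h>14 else 4)]
        r=cv2.minAreaRect(q[:,:2].astype(np.float32))
        print(c[i].round(),stt[i,4],"h %.1f"%h,np.round(r[0],1),np.round(r[1],1),"ang %.1f"%r[2])
E
python3 - <<'E'
from h import *
st();s=snapshot("wrist");save(s,"w1.png",k=1.2);blobs(s)
E
```

```text
t 2.40 tcp [659.  127.6 203.2] yaw_y 96.0 tilt 0.1 open 0.997 gf 0.0 F [-0.5 -0.2  0.7] q [-0.46  0.37  0.31  1.4  -0.11  1.38  1.52]
[ 9. 11.] 351 h 10.2 [ 535.7 -134.3] [22.7 17. ] ang 2.3
[152.  27.] 2034 h 14.3 [535.    8.4] [48.5 36.6] ang 6.2
[288.   8.] 864 h 38.7 [507.9 143.4] [10.  49.1] ang 6.0
[450.  70.] 12266 h 18.2 [545.7 318.7] [142.5 124.9] ang 10.5
[ 33. 134.] 1812 h 26.1 [ 657.1 -118.4] [49.6 85. ] ang 81.9
[125. 167.] 4539 h 71.7 [672.   -4.3] [62.8 63.2] ang 38.3
[255. 167.] 2638 h 58.7 [659.  125.8] [53.1 53.3] ang 84.0
[385. 239.] 2970 h 81.9 [714.  283.7] [ 7.7 89.6] ang 1.0
[ 90. 275.] 1902 h 39.4 [813.4 -53.2] [27.1 91.8] ang 41.9
[258. 306.] 6497 h 52.7 [835.8 150.5] [122.8  67. ] ang 39.3
```

View pics/w1.png

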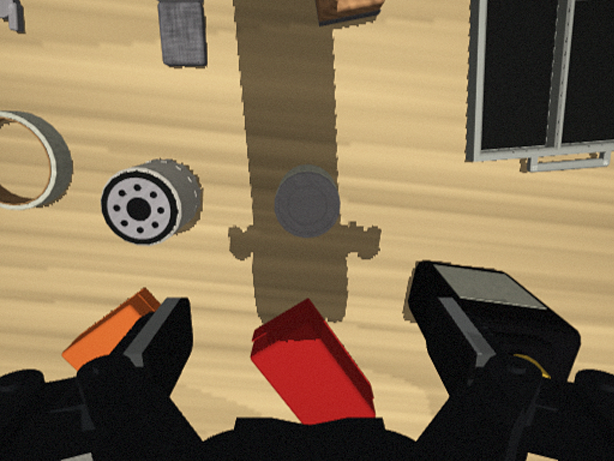

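The wrist view puts the tin at (307,202), agreeing within 2 mm with the other views. I'll descend and grip.

Call:
{"api": "jog_arm", "payload": {
  "rows": [
    [0, -1, -40, 0, 0, 0],
    [0, 0, -40, 0, 0, 0],
    [0, 0, -40, 0, 0, 0],
    [0, 0, -30, 0, 0, 0],
    [0, 0, -20, 0, 0, 0],
    [0, 0, -13, 0, 0, 0],
    [0, 0, 0, 0, 0, 0],
    [0, 0, 0, 0, 0, 0]
  ]
}}

```text
time: 3.45
tool_pos: [660.5, 126.0, 22.1]
orientation: [-0.164, 3.135, 0.001]
force: [-0.9, -0.2, -0.4]
opening: 1.004
gripper_force: 0.0
```

Call:
{"api": "jog_arm", "payload": {
  "rows": [
    [0, 0, 0, 0, 0, 0],
    [0, 0, 0, 0, 0, 0],
    [0, 0, 0, 0, 0, 0],
    [0, 0, 0, 0, 0, 0],
    [0, 0, 0, 0, 0, 0],
    [0, 0, 0, 0, 0, 0],
    [0, 0, 0, 0, 0, 0],
    [0, 0, 0, 0, 0, 0]
  ],
  "grip": 1,
  "squeeze": 40
}}

```text
time: 4.45
tool_pos: [660.1, 125.8, 22.1]
orientation: [-0.163, 3.136, 0.001]
force: [-1.4, -0.6, 5.0]
opening: 0.602
gripper_force: 41.3
```

Call:
{"api": "jog_arm", "payload": {
  "rows": [
    [0, 0, 10, 0, 0, 0],
    [0, 0, 20, 0, 0, 0],
    [0, 0, 30, 0, 0, 0],
    [0, 0, 20, 0, 0, 0],
    [0, 0, 0, 0, 0, 0]
  ]
}}

```text
time: 5.08
tool_pos: [661.1, 126.1, 103.4]
orientation: [-0.163, 3.133, 0.002]
force: [0.4, 0.8, -2.1]
opening: 0.6
gripper_force: 42.2
```

```bash
python3 - <<'E'
from h import *
st();s=snapshot("side");w=cloud(s);p=w.reshape(-1,3);T=env.sense()["tool_pos"]
m=(np.abs(p[:,0]-T[0])<60)&(np.abs(p[:,1]-T[1])<70)&(p[:,2]>20)
print(p[m][:,2].min())
save(s,"s1.png",(150,120,280,270),4)
E
```

```text
t 5.08 tcp [661.1 126.1 103.4] yaw_y 96.0 tilt 0.3 open 0.600 gf 42.2 F [ 0.4  0.8 -2.1] q [-0.45  0.43  0.3   1.53 -0.13  1.2   1.54]
78.73465814472752
```

View pics/s1.png

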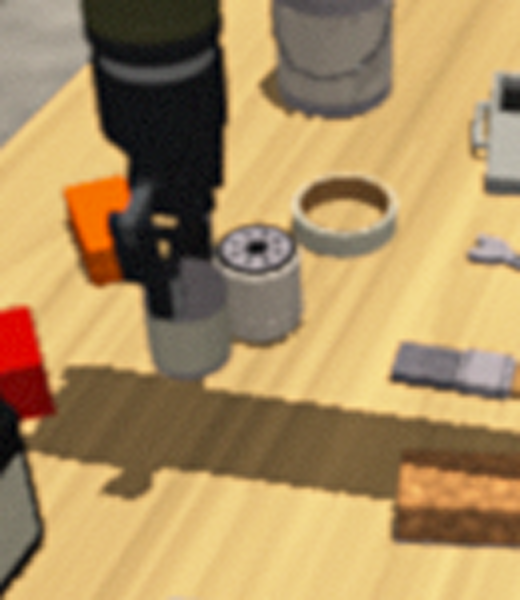

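Grip holds: the side crop shows the tin hanging upright at (190,320), bottom at about z 80. On to the round well.

Call:
{"api": "jog_arm", "payload": {
  "rows": [
    [-15, 15, 0, 0, 0, 0],
    [-28, 27, 0, 0, 0, 0],
    [-30, 29, 0, 0, 0, 0],
    [-30, 29, 0, 0, 0, 0],
    [-30, 29, 0, 0, 0, 0],
    [-30, 29, 0, 0, 0, 0],
    [-30, 29, 0, 0, 0, 0],
    [-29, 29, 0, 0, 0, 0],
    [-15, 15, 0, 0, 0, 0],
    [0, 0, 0, 0, 0, 0],
    [0, 0, 0, 0, 0, 0]
  ]
}}

```text
time: 6.5
tool_pos: [422.5, 355.7, 100.1]
orientation: [0.163, -3.137, 0.002]
force: [0.0, 0.5, -2.1]
opening: 0.598
gripper_force: 42.2
```

```bash
python3 - <<'E'
from h import *
st();s=snapshot("wrist");blobs(s,10);t=snapshot("side")
save(s,"w2.png",k=1.2)
for n,s in (("w",s),("s",t)):
    w=cloud(s);hsv=cv2.cvtColor(s["color"],cv2.COLOR_RGB2HSV)
    m=((hsv[...,2]<70)&(w[...,2]<12)&(w[...,2]>-4)&(w[...,0]>370)&(w[...,0]<620)&(w[...,1]>225)&(w[...,1]<460)).astype(np.uint8)
    k,L,stt,c=cv2.connectedComponentsWithStats(m)
    for i in range(1,k):
        if stt[i,4]>150:
            p=w[L==i];r=cv2.minAreaRect(p[:,:2].astype(np.float32))
            print(n,c[i].round(),"z %.1f"%np.median(p[:,2]),np.round(r[0],1),np.round(r[1],1),"%.1f"%r[2])
E
```

```text
t 6.50 tcp [422.5 355.7 100.1] yaw_y 95.9 tilt 0.1 open 0.598 gf 42.2 F [ 0.   0.5 -2.1] q [-0.87  0.19  0.14  1.83 -0.03  1.13  0.95]
[140.  15.] 3822 h 54.9 [311.6 267.2] [11.1 71. ] ang 6.7
[213. 166.] 9260 h 19.3 [440.3 324.1] [148.7 172.9] ang 10.7
[ 11. 231.] 1748 h 36.4 [484.6 164.1] [36.   7.9] ang 2.7
[256. 178.] 228 h 89.0 [399.8 352.4] [11.  43.6] ang 8.4
[217. 320.] 435 h 19.2 [548.9 332. ] [62.6  6.4] ang 10.9
[321. 327.] 355 h 19.2 [544.7 427. ] [62.3  6.7] ang 10.5
w [259. 164.] z 5.0 [410.3 355.7] [54.2 79. ] 3.8
w [159. 199.] z 5.0 [458.  278.8] [122.2  61.7] 10.9
w [202. 321.] z 5.1 [555.4 314.4] [78.3 25.9] 10.3
w [272. 324.] z 5.2 [549.  379.7] [71.3 87.5] 11.7
s [216. 289.] z 3.3 [538.2 291.6] [123.3  56. ] 9.6
s [207. 320.] z 3.3 [528.2 372.9] [113.6  82.9] 10.2
s [254. 329.] z 3.4 [423.2 359.1] [79.3 61.6] 15.8
```

View pics/w2.png

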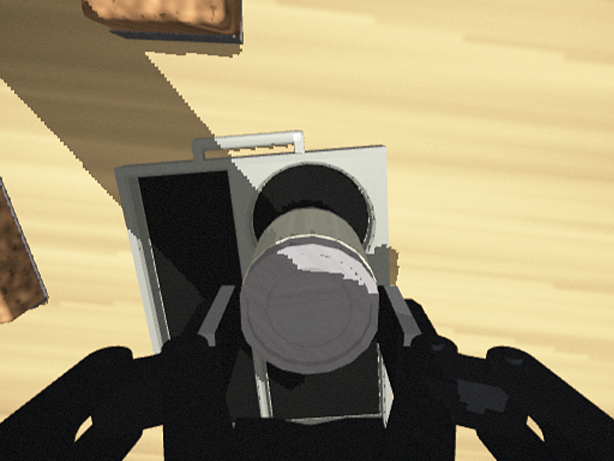

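The tin hangs centred over the round well, whose rim centre is at about (312,213) in the picture. The wells' floors read about 4–5 mm. I'll lower it, release a little and rise.

Call:
{"api": "jog_arm", "payload": {
  "rows": [
    [0, 1, -20, 0, 0, 0],
    [0, 0, -25, 0, 0, 0],
    [0, 0, -15, 0, 0, 0],
    [0, 0, -8, 0, 0, 0],
    [0, 0, -4, 0, 0, 0],
    [0, 0, -3, 0, 0, 0],
    [0, 0, 0, 0, 0, 0]
  ]
}}

```text
time: 7.48
tool_pos: [422.9, 358.1, 26.2]
orientation: [-0.164, 3.137, 0.001]
force: [-0.3, 0.1, -2.8]
opening: 0.6
gripper_force: 42.2
```

Call:
{"api": "jog_arm", "payload": {
  "rows": [
    [0, 0, 0, 0, 0, 0],
    [0, 0, 0, 0, 0, 0],
    [0, 0, 0, 0, 0, 0],
    [0, 0, 0, 0, 0, 0]
  ],
  "grip": 0.15
}}

```text
time: 7.98
tool_pos: [422.6, 357.8, 25.9]
orientation: [-0.164, 3.137, 0.0]
force: [0.6, -0.6, -0.5]
opening: 0.851
gripper_force: 0.0
```

Call:
{"api": "jog_arm", "payload": {
  "rows": [
    [0, 0, 15, 0, 0, 0],
    [0, 0, 30, 0, 0, 0],
    [0, 0, 30, 0, 0, 0],
    [0, 0, 40, 0, 0, 0],
    [0, 0, 40, 0, 0, 0],
    [0, 0, 0, 0, 0, 0]
  ]
}}

```text
time: 8.72
tool_pos: [424.6, 359.5, 185.8]
orientation: [-0.163, 3.131, 0.009]
force: [-0.1, -0.3, -0.5]
opening: 0.853
gripper_force: 0.0
```

```bash
python3 - <<'E'
from h import *
st();s=snapshot("wrist");blobs(s,10);save(s,"w3.png")
E
```

```text
t 8.72 tcp [424.6 359.5 185.8] yaw_y 96.0 tilt 0.5 open 0.853 gf 0.0 F [-0.1 -0.3 -0.5] q [-0.88  0.12  0.14  1.73 -0.02  1.28  0.94]
[164.  21.] 3866 h 55.2 [301.9 265.9] [28.1 71. ] ang 3.9
[11. 58.] 1300 h 37.7 [346.  125.9] [14.9 36.1] ang 82.9
[238. 188.] 12474 h 61.0 [421.8 357.7] [53.3 52.9] ang 8.2
[ 34. 182.] 5573 h 39.4 [464.2 133. ] [91.9 50.8] ang 16.0
```

Tin seated (top at z 61–62, centre (422,358)). Brush next.

Call:
{"api": "jog_arm", "payload": {
  "rows": [
    [1, -18, 0, 0, 0, 0],
    [2, -36, 0, 0, 0, 0],
    [2, -40, 0, 0, 0, 0],
    [2, -40, 0, 0, 0, 0],
    [2, -40, 0, 0, 0, 0],
    [2, -40, 0, 0, 0, 0],
    [2, -40, 0, 0, 0, 0],
    [2, -40, -20, 0, 0, 0],
    [2, -38, -20, 0, 0, 0],
    [3, -26, -20, 0, 0, 0],
    [0, 0, 0, 0, 0, 0],
    [0, 0, 0, 0, 0, 0]
  ],
  "grip": 0.4
}}

```text
time: 10.28
tool_pos: [441.9, 0.1, 120.5]
orientation: [0.164, -3.136, -0.001]
force: [-0.3, -0.0, -0.2]
opening: 0.598
gripper_force: 0.0
```

```bash
cat >> h.py <<'E'
def near(s,lo,hi,cx,cy,r):
    w=cloud(s).reshape(-1,3);z=w[:,2]
    p=w[(z>lo)&(z<hi)&(np.abs(w[:,0]-cx)<r)&(np.abs(w[:,1]-cy)<r)]
    q=cv2.minAreaRect(p[:,:2].astype(np.float32));print("near",len(p),np.round(q[0],1),np.round(q[1],1),"%.1f"%q[2],"z",np.percentile(p[:,2],[10,50,90]).round(1));return p
E
python3 - <<'E'
from h import *
st();s=snapshot("wrist");blobs(s,5);save(s,"w4.png")
p=near(s,5,25,440,0,20)
c=p[:,:2]-[442,0];print(np.median(p[:,1]), np.polyfit(p[:,0],p[:,1],1))
E
```

```text
t 10.28 tcp [4.419e+02 1.000e-01 1.205e+02] yaw_y 96.0 tilt 0.1 open 0.598 gf 0.0 F [-0.3 -0.  -0.2] q [-0.56 -0.09  0.48  2.06  0.04  1.16  1.58]
[385.  53.] 10146 h 39.3 [330.5  82.6] [92.4 50. ] ang 53.5
[115. 191.] 3088 h 10.4 [ 467.  -125.3] [ 31.1 165.3] ang 76.8
[256. 214.] 5850 h 15.8 [470.3   1.5] [178.6  37. ] ang 6.3
[407. 222.] 7942 h 39.3 [464.  131.6] [91.9 50.2] ang 16.2
[  6. 261.] 508 h 18.6 [ 543.3 -224.4] [33.2  7.1] ang 1.4
[507. 309.] 807 h 18.4 [550.3 256.9] [72.7  5.2] ang 14.3
[132. 365.] 141 h 26.6 [ 642.  -101.3] [33.8  8.7] ang 20.7
near 935 [440.1   1.2] [41.5 22.3] 5.4 z [11.6 13.2 14.3]
-1.4133453898249968 [  0.12613703 -56.83156984]
```

View pics/w4.png

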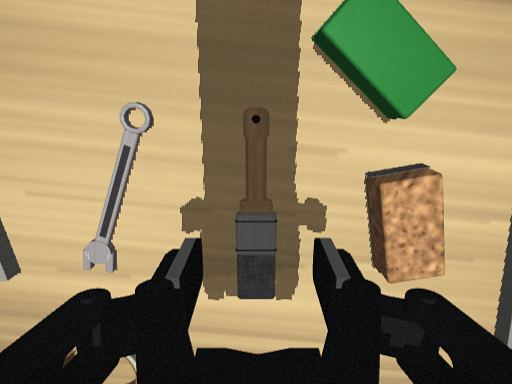

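Brush centre (470,1.5) mm, axis 6.2°, waist at pixel (256,175) under the gripper. I'll descend on the waist.

Call:
{"api": "jog_arm", "payload": {
  "rows": [
    [0, -1, -30, 0, 0, 0],
    [0, 0, -40, 0, 0, 0],
    [0, 0, -25, 0, 0, 0],
    [0, 0, -13, 0, 0, 0],
    [0, 0, -9, 0, 0, 0],
    [0, 0, 0, 0, 0, 0],
    [0, 0, 0, 0, 0, 0]
  ]
}}

```text
time: 11.2
tool_pos: [443.3, -1.0, 4.5]
orientation: [-0.164, 3.136, 0.001]
force: [-0.5, 0.0, -0.0]
opening: 0.598
gripper_force: 0.0
```

Call:
{"api": "jog_arm", "payload": {
  "rows": [
    [0, 0, 0, 0, 0, 0],
    [0, 0, 0, 0, 0, 0],
    [0, 0, 0, 0, 0, 0],
    [0, 0, 0, 0, 0, 0],
    [0, 0, 0, 0, 0, 0],
    [0, 0, 0, 0, 0, 0],
    [0, 0, 0, 0, 0, 0]
  ],
  "grip": 1,
  "squeeze": 60
}}

```text
time: 12.08
tool_pos: [442.5, -1.2, 3.7]
orientation: [0.164, -3.137, -0.0]
force: [0.0, 0.1, 0.2]
opening: -0.002
gripper_force: 0.0
```

Call:
{"api": "jog_arm", "payload": {
  "rows": [
    [0, 0, 8, 0, 0, 0],
    [0, 0, 20, 0, 0, 0],
    [0, 0, 30, 0, 0, 0],
    [0, 0, 30, 0, 0, 0],
    [0, 0, 12, 0, 0, 0],
    [0, 0, 0, 0, 0, 0]
  ]
}}

```text
time: 12.82
tool_pos: [443.0, -1.1, 104.3]
orientation: [-0.164, 3.136, 0.001]
force: [-0.3, -0.1, -0.7]
opening: 0.002
gripper_force: 0.0
```

```bash
python3 - <<'E'
from h import *
st()
s=snapshot("wrist");p=near(s,70,140,500,0,70)
for a in (400,420,440,460,480,500,520,540,555):
    w=cloud(s).reshape(-1,3);q=w[(abs(w[:,0]-a)<4)&(abs(w[:,1])<18)&(w[:,2]>60)&(w[:,2]<135)]
    if len(q): print(a,len(q),q[:,2].max().round(1),np.median(q[:,2]).round(1))
E
```

```text
t 12.82 tcp [443.   -1.1 104.3] yaw_y 96.0 tilt 0.1 open 0.002 gf 0.0 F [-0.3 -0.1 -0.7] q [-0.56 -0.07  0.49  2.08  0.03  1.12  1.59]
near 99 [433.5  -2.3] [ 5.  22.3] 7.5 z [137.3 138.8 139.9]
```

The gripper closed on nothing, so I'll look.

```bash
python3 - <<'E'
from h import *
s=snapshot("wrist");blobs(s,5);save(s,"w5.png")
t=snapshot("side");blobs(t,5)
E
```

```text
[397.  52.] 11380 h 39.3 [330.3  82.3] [91.9 50.1] ang 53.7
[109. 196.] 3449 h 10.4 [ 466.9 -125.4] [ 31.6 165.7] ang 77.0
[257. 178.] 3608 h 15.5 [436.8  -2.3] [113.5  37.2] ang 6.3
[418. 229.] 9071 h 39.3 [464.1 131.7] [92.4 50.3] ang 16.5
[132.  37.] 4361 h 81.4 [ 1712.3 -1314.5] [1462.3  951.8] ang 37.2
[406.  71.] 2185 h 80.5 [  200.6 -1312.1] [342.5 718.8] ang 31.7
[496.  53.] 499 h 81.6 [ -336.6 -1679.3] [ 31.2 145.7] ang 86.0
[233. 136.] 604 h 82.7 [ 737.7 -305.7] [109.9  50.8] ang 13.8
[277. 155.] 354 h 18.3 [ 563.4 -310.5] [ 68.  180.9] ang 16.7
[319. 157.] 564 h 18.1 [ 423.2 -345. ] [108.  195.8] ang 6.7
[235. 172.] 294 h 24.6 [ 656.5 -135.6] [82.  86.8] ang 22.6
[176. 177.] 423 h 38.2 [824.8 -44.1] [49.6 93.5] ang 41.3
[214. 190.] 560 h 69.8 [673.6  -1.7] [60.2 61.8] ang 77.0
[289. 189.] 167 h 9.0 [ 469.4 -123.3] [ 31.7 164.4] ang 75.5
[137. 210.] 871 h 51.3 [838.4 153.6] [123.7  71. ] ang 39.3
[274. 213.] 487 h 14.1 [473.2   4.5] [176.8  38.4] ang 5.3
[454. 263.] 3830 h 74.4 [14.5 32.2] [ 71.7 133.1] ang 68.9
[321. 243.] 796 h 37.9 [332.   84.1] [93.  50.1] ang 53.7
[141. 259.] 1004 h 82.8 [723.1 297.6] [101.2  44. ] ang 59.5
[267. 243.] 795 h 37.9 [467.3 133.9] [90.4 51.2] ang 16.0
[236. 315.] 3544 h 58.1 [423.9 358.5] [51.1 54.5] ang 20.2
[344. 309.] 2579 h 53.8 [253.  263.9] [129.8  71.8] ang 3.2
```

View pics/w5.png

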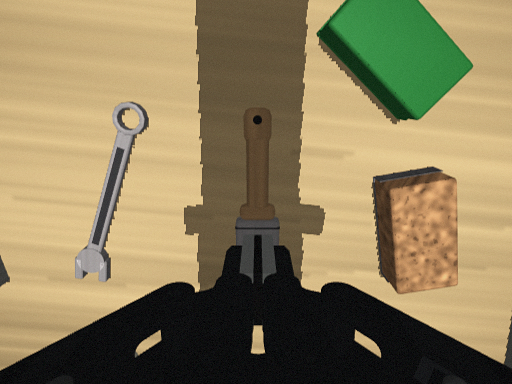

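```bash
python3 - <<'E'
from h import *
st()
t=snapshot("side");w=cloud(t);p=w.reshape(-1,3)
q=p[(abs(p[:,0]-443)<40)&(abs(p[:,1]+1)<40)&(p[:,2]>40)]
print(len(q),np.sort(q[:,2])[:8].round(1)); lo=q[q[:,2]<np.sort(q[:,2])[0]+12];print(lo.mean(0).round(1),lo.min(0).round(1),lo.max(0).round(1))
save(t,"s2.png",(230,130,350,240),5)
E
```

```text
t 12.97 tcp [441.6  -1.3 102.6] yaw_y 96.0 tilt 0.1 open -0.001 gf 0.0 F [-0.6 -0.4 -1. ] q [-0.56 -0.07  0.49  2.08  0.03  1.12  1.59]
3390 [127.5 128.9 129.9 130.3 130.8 131.6 131.6 131.7]
[442.6   5.7 133.9] [432.6  -7.8 127.5] [454.2  11.5 139.1]
```

View pics/s2.png

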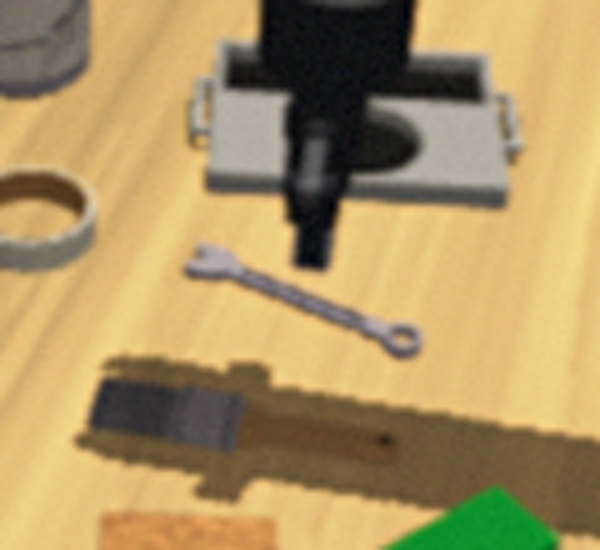

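The side crop shows the shut fingertips (crop (312,268)) at z ≈ 127 while the reported TCP is 103. The real tips sit about 24 mm above the reported TCP, so the fingers closed above the brush. I'll confirm the offset lower down, before closing.

Call:
{"api": "jog_arm", "payload": {
  "rows": [
    [0, 0, -10, 0, 0, 0],
    [0, 0, -30, 0, 0, 0],
    [0, 0, -30, 0, 0, 0],
    [0, 0, -25, 0, 0, 0],
    [0, 0, -14, 0, 0, 0],
    [0, 0, 0, 0, 0, 0],
    [0, 0, 0, 0, 0, 0]
  ],
  "grip": 0.6
}}

```text
time: 13.9
tool_pos: [443.2, -1.2, -4.7]
orientation: [-0.163, 3.136, 0.0]
force: [1.0, -0.4, -1.0]
opening: 0.401
gripper_force: 0.0
```

```bash
python3 - <<'E'
from h import *
st()
t=snapshot("side");w=cloud(t);p=w.reshape(-1,3)
q=p[(abs(p[:,0]-443)<13)&(p[:,1]>12)&(p[:,1]<45)]
for z0 in range(-6,60,6):
    r=q[(q[:,2]>=z0)&(q[:,2]<z0+6)];print(z0,len(r),r[:,1].mean().round(1) if len(r) else "")
save(t,"s3.png",(230,150,330,240),6)
E
```

```text
t 13.90 tcp [443.2  -1.2  -4.7] yaw_y 96.0 tilt 0.1 open 0.401 gf 0.0 F [ 1.  -0.4 -1. ] q [-0.55  0.11  0.51  2.18 -0.07  0.87  1.68]
-6 63 27.6
0 13 32.8
6 0 
12 0 
18 2 21.2
24 5 23.6
30 13 26.3
36 12 27.2
42 12 27.6
48 10 27.7
54 1 31.1
```

View pics/s3.png

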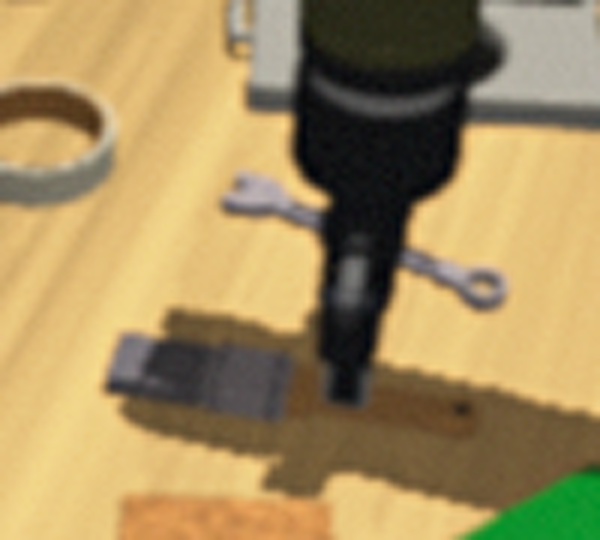

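Confirmed: the tip is at z ≈ 20 with TCP -4.7. Going 14 mm lower and closing.

Call:
{"api": "jog_arm", "payload": {
  "rows": [
    [0, 0, -6, 0, 0, 0],
    [0, 0, -5, 0, 0, 0],
    [0, 0, -3, 0, 0, 0],
    [0, 0, 0, 0, 0, 0]
  ]
}}

```text
time: 14.45
tool_pos: [442.2, -1.3, -19.6]
orientation: [0.164, -3.137, 0.0]
force: [-0.2, -0.2, 0.7]
opening: 0.398
gripper_force: 0.0
```

Call:
{"api": "jog_arm", "payload": {
  "rows": [
    [0, 0, 0, 0, 0, 0],
    [0, 0, 0, 0, 0, 0],
    [0, 0, 0, 0, 0, 0],
    [0, 0, 0, 0, 0, 0],
    [0, 0, 0, 0, 0, 0],
    [0, 0, 0, 0, 0, 0]
  ],
  "grip": 1,
  "squeeze": 60
}}

```text
time: 15.2
tool_pos: [442.7, -1.2, -19.0]
orientation: [-0.164, 3.137, 0.0]
force: [-0.8, -0.0, 6.6]
opening: 0.181
gripper_force: 59.0
```

Held (18 mm, 59 N). Lift and carry to the long well, turning by 4.5°.

Call:
{"api": "jog_arm", "payload": {
  "rows": [
    [0, 0, 8, 0, 0, 0],
    [0, 0, 20, 0, 0, 0],
    [0, 0, 30, 0, 0, 0],
    [0, 0, 30, 0, 0, 0],
    [0, 0, 12, 0, 0, 0],
    [2, 16, 0, 0, 0, 0.01],
    [3, 30, 0, 0, 0, 0.01],
    [4, 34, 0, 0, 0, 0.01],
    [4, 34, 0, 0, 0, 0.01],
    [4, 34, 0, 0, 0, 0.01],
    [4, 34, 0, 0, 0, 0.01],
    [3, 34, 0, 0, 0, 0.01],
    [3, 34, 0, 0, 0, 0.01],
    [2, 24, 0, 0, 0, 0],
    [0, 10, 0, 0, 0, 0],
    [0, 0, 0, 0, 0, 0],
    [0, 0, 0, 0, 0, 0]
  ]
}}

```text
time: 17.32
tool_pos: [471.7, 281.2, 80.6]
orientation: [0.286, -3.128, 0.001]
force: [0.2, -0.1, -1.1]
opening: 0.182
gripper_force: 58.7
```

```bash
python3 - <<'E'
from h import *
st()
for n in ("wrist","side"):
    s=snapshot(n);near(s,12,24,490,334,130)
    w=cloud(s).reshape(-1,3)
    q=w[(w[:,2]>80)&(w[:,2]<125)&(abs(w[:,1]-288)<22)&(w[:,0]>370)&(w[:,0]<620)]
    if len(q):
        for a in range(380,610,20):
            r=q[abs(q[:,0]-a)<5]
            if len(r)>3: print(n,a,len(r),np.percentile(r[:,2],[5,95]).round(0),r[:,1].min().round(),r[:,1].max().round())
save(s,"s4.png",(150,190,300,330),4)
E
```

```text
t 17.32 tcp [471.7 281.2  80.6] yaw_y 100.4 tilt 0.0 open 0.182 gf 58.7 F [ 0.2 -0.1 -1.1] q [-0.83  0.2   0.28  1.86 -0.06  1.08  1.22]
near 14239 [483.  332.4] [235.3 173.2] 10.4 z [16.5 18.2 19.3]
wrist 420 945 [110. 114.] 266.0 284.0
wrist 440 901 [111. 114.] 266.0 285.0
wrist 460 1285 [111. 124.] 266.0 301.0
wrist 480 680 [112. 114.] 274.0 292.0
wrist 500 793 [112. 116.] 277.0 300.0
wrist 520 605 [114. 116.] 276.0 304.0
near 2210 [491.3 333.8] [247.9 175. ] 10.5 z [13.9 16.4 18.3]
side 420 41 [105. 113.] 268.0 284.0
side 440 42 [103. 112.] 269.0 286.0
side 460 54 [106. 123.] 271.0 304.0
side 480 12 [104. 122.] 290.0 303.0
side 500 55 [105. 114.] 278.0 307.0
side 520 73 [105. 115.] 272.0 310.0
side 540 51 [110. 114.] 276.0 310.0
side 560 49 [110. 112.] 281.0 310.0
side 580 42 [109. 112.] 286.0 309.0
```

View pics/s4.png

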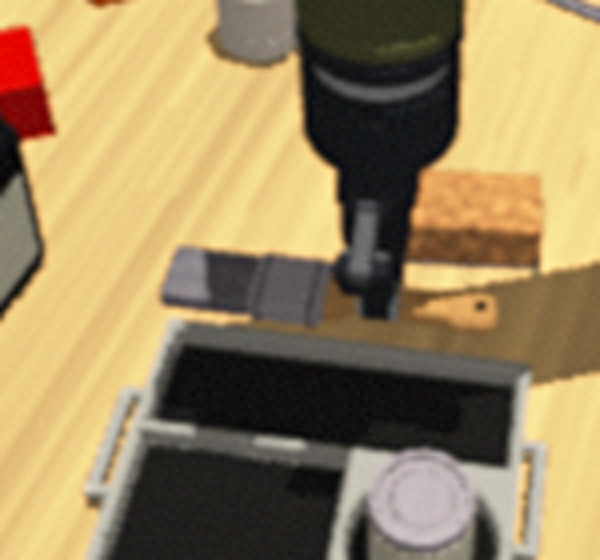

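Brush hangs level over the long well, at crop (165–495, 250–320). Lowering.

Call:
{"api": "jog_arm", "payload": {
  "rows": [
    [0, 0, -20, 0, 0, 0],
    [0, 0, -30, 0, 0, 0],
    [0, 0, -20, 0, 0, 0],
    [0, 0, -12, 0, 0, 0],
    [0, 0, -8, 0, 0, 0],
    [0, 0, -5, 0, 0, 0],
    [0, 0, -1, 0, 0, 0],
    [0, 0, 0, 0, 0, 0]
  ]
}}

```text
time: 18.42
tool_pos: [471.9, 283.0, -14.8]
orientation: [-0.289, 3.127, 0.001]
force: [0.6, 0.1, -0.3]
opening: 0.178
gripper_force: 58.7
```

Call:
{"api": "jog_arm", "payload": {
  "rows": [
    [0, 0, 0, 0, 0, 0],
    [0, 0, 0, 0, 0, 0],
    [0, 0, 0, 0, 0, 0]
  ],
  "grip": 0.68
}}

```text
time: 18.8
tool_pos: [471.7, 282.9, -15.1]
orientation: [-0.289, 3.128, 0.0]
force: [-0.6, 0.5, 0.3]
opening: 0.319
gripper_force: 0.0
```

Call:
{"api": "jog_arm", "payload": {
  "rows": [
    [0, 0, 8, 0, 0, 0],
    [0, 0, 20, 0, 0, 0],
    [0, 0, 30, 0, 0, 0],
    [0, 0, 40, 0, 0, 0],
    [0, 0, 32, 0, 0, 0],
    [0, 0, 0, 0, 0, 0]
  ]
}}

```text
time: 19.55
tool_pos: [473.6, 284.1, 118.4]
orientation: [-0.288, 3.123, 0.006]
force: [-0.8, 0.4, -0.6]
opening: 0.319
gripper_force: 0.0
```

```bash
python3 - <<'E'
from h import *
st()
for n in ("wrist","side"):
    s=snapshot(n)
    w=cloud(s).reshape(-1,3)
    c,t=np.array([490,334]),np.radians(10.6);Rm=np.array([[np.cos(t),np.sin(t)],[-np.sin(t),np.cos(t)]])
    q=(w[:,:2]-c)@Rm.T; m=(abs(q[:,0])<100)&(abs(q[:,1]+47)<29)&(w[:,2]>9)&(w[:,2]<40)
    print(n,m.sum(),q[m].min(0).round(),q[m].max(0).round(),np.percentile(w[m,2],[5,50,95]).round(1))
save(s,"s5.png",(150,190,300,330),4)
E
```

```text
t 19.55 tcp [473.6 284.1 118.4] yaw_y 100.5 tilt 0.4 open 0.319 gf 0.0 F [-0.8  0.4 -0.6] q [-0.84  0.17  0.28  1.82 -0.05  1.15  1.21]
wrist 6105 [-90. -65.] [ 89. -28.] [14.9 17.7 20.2]
side 887 [-87. -67.] [ 92. -27.] [11.2 15.9 18.8]
```

View pics/s5.png

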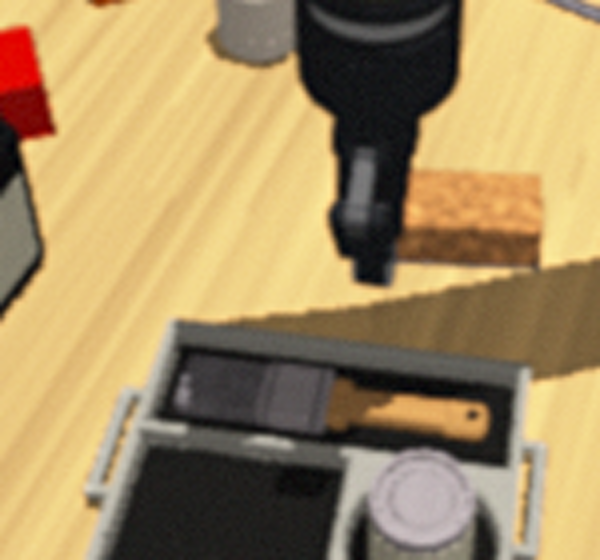

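Brush lies flat in the long well (crop (180–490, 360–440), tops 15–20 mm, ±90 mm along the well). Now the block.

Call:
{"api": "jog_arm", "payload": {
  "rows": [
    [-1, -18, 0, 0, 0, 0.02],
    [-1, -30, 0, 0, 0, 0.02],
    [-1, -34, 0, 0, 0, 0.02],
    [-2, -34, -20, 0, 0, 0.02],
    [-1, -24, -20, 0, 0, 0.02],
    [-1, -10.5, -20, 0, 0, 0],
    [0, 0, -20, 0, 0, 0],
    [0, 0, -20, 0, 0, 0],
    [0, 0, -18, 0, 0, 0],
    [0, 0, -10, 0, 0, 0],
    [0, 0, 0, 0, 0, 0],
    [0, 0, 0, 0, 0, 0]
  ],
  "grip": 0.1
}}

```text
time: 21.15
tool_pos: [464.8, 132.4, -12.9]
orientation: [-0.445, 3.109, 0.0]
force: [0.2, 0.2, -0.2]
opening: 0.899
gripper_force: 0.0
```

Call:
{"api": "jog_arm", "payload": {
  "rows": [
    [0, 0, 0, 0, 0, 0],
    [0, 0, 0, 0, 0, 0],
    [0, 0, 0, 0, 0, 0],
    [0, 0, 0, 0, 0, 0],
    [0, 0, 0, 0, 0, 0],
    [0, 0, 0, 0, 0, 0]
  ],
  "grip": 1,
  "squeeze": 45
}}

```text
time: 21.9
tool_pos: [465.3, 132.6, -12.4]
orientation: [-0.445, 3.108, 0.001]
force: [-1.2, -0.1, 5.3]
opening: 0.575
gripper_force: 48.2
```

Call:
{"api": "jog_arm", "payload": {
  "rows": [
    [0, 0, 8, 0, 0, 0],
    [0, 0, 20, 0, 0, 0],
    [0, 0, 30, 0, 0, 0],
    [0, 0, 22, 0, 0, 0],
    [4, 16, 0, 0, 0, -0.012],
    [7, 28, 0, 0, 0, -0.012],
    [9, 34, 0, 0, 0, -0.012],
    [9, 34, 0, 0, 0, -0.012],
    [9, 34, 0, 0, 0, -0.012],
    [9, 34, 0, 0, 0, -0.012],
    [8, 34, 0, 0, 0, -0.012],
    [5, 22, 0, 0, 0, -0.012],
    [2, 8, 0, 0, 0, 0],
    [0, 0, 0, 0, 0, 0],
    [0, 0, 0, 0, 0, 0]
  ]
}}

```text
time: 23.78
tool_pos: [526.5, 374.9, 66.4]
orientation: [0.293, -3.127, 0.001]
force: [0.3, 0.1, -0.3]
opening: 0.58
gripper_force: 47.5
```

```bash
python3 - <<'E'
from h import *
st()
for n in ("wrist","side"):
    s=snapshot(n);w=cloud(s).reshape(-1,3)
    q=w[(w[:,2]>70)&(abs(w[:,0]-527)<75)&(abs(w[:,1]-377)<60)&(w[:,2]<125)]
    g=np.bincount(((q[:,2]-70)/3).astype(int));print(n,list(zip(range(70,130,3),g)))
    near(s,112,119,527,377,75)
E
```

```text
t 23.77 tcp [526.5 374.9  66.4] yaw_y 100.7 tilt 0.1 open 0.580 gf 47.5 F [ 0.3  0.1 -0.3] q [-0.87  0.41  0.27  1.63 -0.12  1.12  1.19]
wrist [(70, np.int64(0)), (73, np.int64(0)), (76, np.int64(0)), (79, np.int64(78)), (82, np.int64(111)), (85, np.int64(122)), (88, np.int64(123)), (91, np.int64(122)), (94, np.int64(322)), (97, np.int64(130)), (100, np.int64(200)), (103, np.int64(251)), (106, np.int64(290)), (109, np.int64(352)), (112, np.int64(569)), (115, np.int64(20069)), (118, np.int64(2751)), (121, np.int64(369)), (124, np.int64(160))]
near 23113 [522.  374.1] [84.5 76.8] 10.9 z [116.3 117.3 118. ]
side [(70, np.int64(0)), (73, np.int64(0)), (76, np.int64(24)), (79, np.int64(45)), (82, np.int64(35)), (85, np.int64(34)), (88, np.int64(37)), (91, np.int64(40)), (94, np.int64(31)), (97, np.int64(27)), (100, np.int64(37)), (103, np.int64(30)), (106, np.int64(39)), (109, np.int64(46)), (112, np.int64(177)), (115, np.int64(405)), (118, np.int64(9)), (121, np.int64(8)), (124, np.int64(2))]
near 588 [526.8 379.7] [92.  70.8] 11.5 z [114.  115.7 117.1]
```

Block held level and centred over the well. Lowering.

Call:
{"api": "jog_arm", "payload": {
  "rows": [
    [0, 0, -18, 0, 0, 0],
    [0, 0, -25, 0, 0, 0],
    [0, 0, -14, 0, 0, 0],
    [0, 0, -8, 0, 0, 0],
    [0, 0, -6, 0, 0, 0],
    [0, 0, -4, 0, 0, 0],
    [0, 0, -0.5, 0, 0, 0],
    [0, 0, 0, 0, 0, 0]
  ]
}}

```text
time: 24.88
tool_pos: [526.8, 376.5, -8.3]
orientation: [-0.295, 3.127, 0.001]
force: [0.8, -0.9, -0.3]
opening: 0.578
gripper_force: 47.5
```

Call:
{"api": "jog_arm", "payload": {
  "rows": [
    [0, 0, 0, 0, 0, 0],
    [0, 0, 0, 0, 0, 0],
    [0, 0, 0, 0, 0, 0]
  ],
  "grip": 0.36
}}

```text
time: 25.25
tool_pos: [526.5, 376.3, -8.7]
orientation: [-0.295, 3.128, 0.0]
force: [0.1, -0.0, -0.8]
opening: 0.646
gripper_force: 0.0
```

Call:
{"api": "jog_arm", "payload": {
  "rows": [
    [0, 0, 8, 0, 0, 0],
    [0, 0, 20, 0, 0, 0],
    [0, 0, 30, 0, 0, 0],
    [0, 0, 40, 0, 0, 0],
    [0, 0, 40, 0, 0, 0],
    [0, 0, 0, 0, 0, 0]
  ]
}}

```text
time: 26.0
tool_pos: [529.3, 378.1, 135.5]
orientation: [-0.294, 3.12, 0.009]
force: [1.0, 0.1, -0.6]
opening: 0.641
gripper_force: 0.0
```

```bash
python3 - <<'E'
from h import *
st()
for n in ("wrist","side"):
    s=snapshot(n);near(s,35,50,527,377,70)
E
```

```text
t 26.00 tcp [529.3 378.1 135.5] yaw_y 100.8 tilt 0.6 open 0.641 gf 0.0 F [ 1.   0.1 -0.6] q [-0.88  0.36  0.28  1.56 -0.1   1.23  1.17]
near 6525 [525.8 376.3] [91.5 50.1] 10.8 z [41.5 42.5 43.4]
near 972 [527.5 377.9] [91.3 50.8] 11.3 z [38.7 40.7 42.2]
```

Block seated (top 42). Filter next.

Call:
{"api": "jog_arm", "payload": {
  "rows": [
    [7, -18, 0, 0, 0, -0.035],
    [13, -34, 0, 0, 0, -0.035],
    [14, -36, 0, 0, 0, -0.035],
    [14, -36, 0, 0, 0, -0.035],
    [14, -36, 0, 0, 0, -0.035],
    [14, -36, 0, 0, 0, -0.035],
    [14, -36, 0, 0, 0, -0.035],
    [14, -36, 0, 0, 0, -0.035],
    [14, -36, 0, 0, 0, -0.035],
    [14, -36, 0, 0, 0, -0.035],
    [9, -26, 0, 0, 0, -0.035],
    [4.5, -14, 0, 0, 0, -0.035],
    [0, 0, 0, 0, 0, 0],
    [0, 0, 0, 0, 0, 0]
  ],
  "grip": 0
}}

```text
time: 27.85
tool_pos: [671.7, -1.6, 129.0]
orientation: [-0.359, -3.12, -0.002]
force: [0.1, 0.0, 0.6]
opening: 1.0
gripper_force: 0.0
```

```bash
python3 - <<'E'
from h import *
st();s=snapshot("wrist");near(s,66,76,672,-4,50);near(s,5,13,467,-124,90)
E
```

```text
t 27.85 tcp [671.7  -1.6 129. ] yaw_y 76.9 tilt 0.1 open 1.000 gf 0.0 F [0.1 0.  0.6] q [-0.42  0.44  0.51  1.5  -0.22  1.26  1.46]
near 5561 [672.   -4.6] [63.1 63.1] 38.0 z [68.6 70.8 71.8]
near 1798 [ 520.1 -140.6] [29.8 53.1] 87.7 z [ 7.4  9.1 10.2]
```

Call:
{"api": "jog_arm", "payload": {
  "rows": [
    [0, -1, -30, 0, 0, 0],
    [0, 0, -35, 0, 0, 0],
    [0, 0, -30, 0, 0, 0],
    [0, 0, -20, 0, 0, 0],
    [0, 0, -14, 0, 0, 0],
    [0, 0, 0, 0, 0, 0],
    [0, 0, 0, 0, 0, 0]
  ]
}}

```text
time: 28.78
tool_pos: [673.0, -4.7, 1.4]
orientation: [0.363, 3.119, 0.001]
force: [0.5, -0.3, 0.3]
opening: 0.998
gripper_force: 0.0
```

Call:
{"api": "jog_arm", "payload": {
  "rows": [
    [0, 0, 0, 0, 0, 0],
    [0, 0, 0, 0, 0, 0],
    [0, 0, 0, 0, 0, 0],
    [0, 0, 0, 0, 0, 0],
    [0, 0, 0, 0, 0, 0],
    [0, 0, 0, 0, 0, 0]
  ],
  "grip": 1,
  "squeeze": 50
}}

```text
time: 29.52
tool_pos: [673.2, -4.9, 1.8]
orientation: [0.363, 3.118, 0.001]
force: [-0.6, -0.4, 4.8]
opening: 0.734
gripper_force: 55.8
```

Call:
{"api": "jog_arm", "payload": {
  "rows": [
    [0, 0, 8, 0, 0, 0],
    [0, 0, 20, 0, 0, 0],
    [0, 0, 30, 0, 0, 0],
    [0, 0, 12, 0, 0, 0],
    [0, 0, 0, 0, 0, 0]
  ]
}}

```text
time: 30.15
tool_pos: [672.7, -4.7, 71.5]
orientation: [0.363, 3.118, 0.001]
force: [0.2, -0.2, -3.5]
opening: 0.729
gripper_force: 55.6
```

Call:
{"api": "jog_arm", "payload": {
  "rows": [
    [-10, -15, 0, 0, 0, 0],
    [-19, -28, 0, 0, 0, 0],
    [-21, -31, 0, 0, 0, 0],
    [-21, -31, 0, 0, 0, 0],
    [-21, -31, 0, 0, 0, 0],
    [-21, -31, 0, 0, 0, 0],
    [-21, -31, 0, 0, 0, 0],
    [-21, -31, 0, 0, 0, 0],
    [-21, -31, 0, 0, 0, 0],
    [-14, -21, 0, 0, 0, 0],
    [-7, -10.5, 0, 0, 0, 0],
    [0, 0, 0, 0, 0, 0],
    [0, 0, 0, 0, 0, 0]
  ]
}}

```text
time: 31.78
tool_pos: [475.7, -294.8, 69.9]
orientation: [-0.361, -3.121, -0.001]
force: [-0.0, 0.3, -3.3]
opening: 0.734
gripper_force: 55.5
```

```bash
python3 - <<'E'
from h import *
st()
for n in ("wrist","top"):
    s=snapshot(n);w=cloud(s);hsv=cv2.cvtColor(s["color"],cv2.COLOR_RGB2HSV)
    near(s,12,24,483,-330,135)
    m=((hsv[...,2]<70)&(w[...,2]<12)&(w[...,2]>-4)&(w[...,0]>370)&(w[...,0]<610)&(w[...,1]<-225)&(w[...,1]>-440)).astype(np.uint8)
    k,L,stt,c=cv2.connectedComponentsWithStats(m)
    for i in range(1,k):
        if stt[i,4]>150:
            p=w[L==i];r=cv2.minAreaRect(p[:,:2].astype(np.float32))
            print(n,c[i].round(),"z %.1f"%np.median(p[:,2]),np.round(r[0],1),np.round(r[1],1),"%.1f"%r[2])
s=snapshot("wrist");save(s,"w6.png")
near(s,135,146,475,-296,50)
E
```

```text
t 31.77 tcp [ 475.7 -294.8   69.9] yaw_y 76.8 tilt 0.1 open 0.734 gf 55.5 F [-0.   0.3 -3.3] q [-0.06  0.27  0.65  1.86 -0.19  1.08  2.01]
near 25138 [ 472.5 -333.6] [213.2 177.2] 15.0 z [17.1 18.4 19.4]
wrist [122. 192.] z 5.0 [ 457.6 -390.5] [111.   59.2] 14.6
wrist [251. 165.] z 5.0 [ 458.1 -295.1] [90.1 56.8] 81.5
wrist [182. 334.] z 5.1 [ 579.5 -385.7] [26.8  7.2] 13.5
near 2162 [ 481.9 -329.9] [231.8 176.9] 14.4 z [14.4 16.7 18.9]
top [383. 195.] z 3.3 [ 557.  -363.5] [60.9 62.8] 14.2
top [352. 230.] z 3.4 [ 465.  -282.3] [92.9 53.5] 32.9
near 20430 [ 468.8 -293.4] [70.1 69.2] 32.2 z [137.2 139.2 140.1]
```

View pics/w6.png

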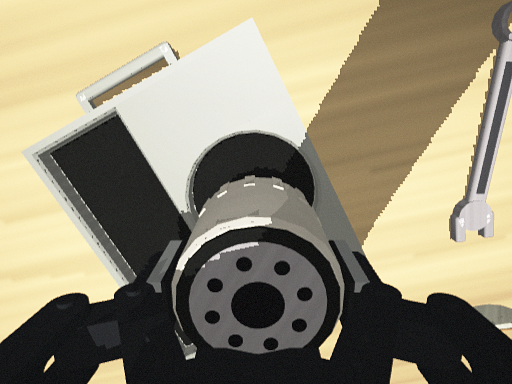

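The filter hangs threaded end up and centred over the round well (well at pixel (252,180), filter at (257,300)). Lowering.

Call:
{"api": "jog_arm", "payload": {
  "rows": [
    [0, 0, -18, 0, 0, 0],
    [0, 0, -22, 0, 0, 0],
    [0, 0, -12, 0, 0, 0],
    [0, 0, -7, 0, 0, 0],
    [0, 0, -4, 0, 0, 0],
    [0, 0, -2.5, 0, 0, 0],
    [0, 0, 0, 0, 0, 0]
  ]
}}

```text
time: 32.8
tool_pos: [475.3, -296.4, 5.8]
orientation: [0.363, 3.12, 0.001]
force: [-3.1, 1.1, 2.7]
opening: 0.735
gripper_force: 56.0
```

Call:
{"api": "jog_arm", "payload": {
  "rows": [
    [0, 0, 0, 0, 0, 0],
    [0, 0, 0, 0, 0, 0],
    [0, 0, 0, 0, 0, 0]
  ],
  "grip": 0.1
}}

```text
time: 33.17
tool_pos: [475.3, -296.4, 4.9]
orientation: [0.363, 3.12, -0.0]
force: [0.1, -0.2, -0.1]
opening: 0.902
gripper_force: 0.0
```

Call:
{"api": "jog_arm", "payload": {
  "rows": [
    [0, 0, 12, 0, 0, 0],
    [0, 0, 25, 0, 0, 0],
    [0, 0, 35, 0, 0, 0],
    [0, 0, 40, 0, 0, 0],
    [0, 0, 0, 0, 0, 0],
    [0, 0, 0, 0, 0, 0]
  ]
}}

```text
time: 33.92
tool_pos: [474.9, -296.0, 116.9]
orientation: [0.363, 3.12, 0.001]
force: [-0.4, 0.2, -0.3]
opening: 0.901
gripper_force: 0.0
```

```bash
python3 - <<'E'
from h import *
st();s=snapshot("wrist");near(s,66,80,475,-296,50);near(snapshot("side"),66,80,475,-296,50)
p=near(s,5,13,467,-124,90)
E
```

```text
t 33.92 tcp [ 474.9 -296.   116.9] yaw_y 76.7 tilt 0.0 open 0.901 gf 0.0 F [-0.4  0.2 -0.3] q [-0.08  0.22  0.67  1.81 -0.15  1.16  1.98]
near 6412 [ 474.6 -296.4] [63.3 63.2] 5.0 z [72.3 74.8 75.8]
near 164 [ 477.4 -292.3] [58.6 63.4] 43.9 z [69.2 72.6 74.2]
near 3995 [ 467.1 -126. ] [ 30.9 164.8] 77.0 z [ 7.3  9.2 10.4]
```

Filter seated upright (top 74). Now the spanner.

Call:
{"api": "jog_arm", "payload": {
  "rows": [
    [-1, 18, 0, 0, 0, 0],
    [-1.5, 32, 0, 0, 0, 0],
    [-1.5, 36, 0, 0, 0, 0],
    [-1.5, 36, 0, 0, 0, 0],
    [-1.5, 28, 0, 0, 0, 0],
    [-1.5, 20.5, -20, 0, 0, 0],
    [0, 0, -30, 0, 0, 0],
    [0, 0, -30, 0, 0, 0],
    [0, 0, -25, 0, 0, 0],
    [0, 0, -15, 0, 0, 0],
    [0, 0, -10, 0, 0, 0],
    [0, 0, -4, 0, 0, 0],
    [0, 0, -3, 0, 0, 0],
    [0, 0, 0, 0, 0, 0]
  ],
  "grip": 0.55
}}

```text
time: 35.78
tool_pos: [466.9, -125.8, -19.9]
orientation: [0.363, 3.12, 0.0]
force: [-0.4, -0.0, 0.1]
opening: 0.452
gripper_force: 0.0
```

Call:
{"api": "jog_arm", "payload": {
  "rows": [
    [0, 0, 0, 0, 0, 0],
    [0, 0, 0, 0, 0, 0],
    [0, 0, 0, 0, 0, 0],
    [0, 0, 0, 0, 0, 0],
    [0, 0, 0, 0, 0, 0],
    [0, 0, 0, 0, 0, 0]
  ],
  "grip": 1,
  "squeeze": 60
}}

```text
time: 36.52
tool_pos: [466.9, -125.8, -19.7]
orientation: [0.363, 3.12, 0.001]
force: [-0.7, -0.0, 5.3]
opening: 0.094
gripper_force: 59.4
```

Gripped at the shank. Lift high enough to clear the filter, then carry it over with a 0.45 rad turn. I'll aim 7 mm to the far side of the well's middle so the knuckles stay clear of the filter.

Call:
{"api": "jog_arm", "payload": {
  "rows": [
    [0, 0, 8, 0, 0, 0],
    [0, 0, 20, 0, 0, 0],
    [0, 0, 35, 0, 0, 0],
    [0, 0, 35, 0, 0, 0],
    [0, 0, 17, 0, 0, 0],
    [2, -16, 0, 0, 0, 0.045],
    [3, -28, 0, 0, 0, 0.045],
    [4, -32, 0, 0, 0, 0.045],
    [4, -32, 0, 0, 0, 0.045],
    [4, -32, 0, 0, 0, 0.045],
    [4, -32, 0, 0, 0, 0.045],
    [4, -32, 0, 0, 0, 0.045],
    [3, -27, 0, 0, 0, 0.045],
    [2, -18, 0, 0, 0, 0.045],
    [0.5, -10, 0, 0, 0, 0.045],
    [0, 0, 0, 0, 0, 0],
    [0, 0, 0, 0, 0, 0]
  ]
}}

```text
time: 38.65
tool_pos: [496.8, -383.8, 94.1]
orientation: [0.342, -3.122, -0.002]
force: [-0.4, 0.5, -0.9]
opening: 0.084
gripper_force: 59.3
```

```bash
python3 - <<'E'
from h import *
st()
s=snapshot("wrist");near(s,100,128,497,-385,100)
t=snapshot("top");p=near(t,100,125,497,-385,100)
w=cloud(t)
b=(w[...,0]>480);print(len(p))
w=cloud(s).reshape(-1,3);m=(w[:,2]>100)&(w[:,2]<128)&(abs(w[:,1]+385)<50)
for a in range(410,590,20):
    r=w[m&(abs(w[:,0]-a)<4)]
    if len(r)>5: print(a,np.percentile(r[:,2],[5,95]).round(),r[:,1].min().round(),r[:,1].max().round())
E
```

```text
t 38.65 tcp [ 496.8 -383.8   94.1] yaw_y 102.5 tilt 0.1 open 0.084 gf 59.3 F [-0.4  0.5 -0.9] q [ 0.1   0.4   0.64  1.66 -0.26  1.17  2.6 ]
near 7314 [ 484.6 -385.3] [140.2  25.4] 12.7 z [121.9 123.  125.1]
near 392 [ 497.  -381.1] [165.4  29.6] 13.8 z [117.8 120.6 123.1]
392
430 [121. 126.] -411.0 -385.0
450 [122. 124.] -400.0 -386.0
470 [122. 124.] -396.0 -382.0
490 [122. 127.] -396.0 -381.0
510 [122. 123.] -385.0 -376.0
530 [121. 123.] -381.0 -371.0
550 [116. 123.] -381.0 -363.0
```

Joint 7 is at 2.60, too near its 2.69 limit for the descent. I'll make a half turn back the other way up here, since the spanner may lie either way round.

Call:
{"api": "jog_arm", "payload": {
  "rows": [
    [0, 0, 0, 0, 0, -0.1],
    [0, 0, 0, 0, 0, -0.15],
    [0, 0, 0, 0, 0, -0.17],
    [0, 0, 0, 0, 0, -0.17],
    [0, 0, 0, 0, 0, -0.17],
    [0, 0, 0, 0, 0, -0.17],
    [0, 0, 0, 0, 0, -0.17],
    [0, 0, 0, 0, 0, -0.17],
    [0, 0, 0, 0, 0, -0.17],
    [0, 0, 0, 0, 0, -0.17],
    [0, 0, 0, 0, 0, -0.17],
    [0, 0, 0, 0, 0, -0.17],
    [0, 0, 0, 0, 0, -0.17],
    [0, 0, 0, 0, 0, -0.17],
    [0, 0, 0, 0, 0, -0.17],
    [0, 0, 0, 0, 0, -0.17],
    [0, 0, 0, 0, 0, -0.17],
    [0, 0, 0, 0, 0, -0.17],
    [0, 0, 0, 0, 0, -0.144],
    [0, 0, 0, 0, 0, 0]
  ]
}}

```text
time: 41.25
tool_pos: [497.4, -383.9, 94.6]
orientation: [-3.117, -0.389, -0.0]
force: [-0.3, 0.2, -2.2]
opening: 0.089
gripper_force: 59.3
```

```bash
python3 - <<'E'
from h import *
st()
t=snapshot("top");near(t,100,125,497,-385,100)
s=snapshot("wrist");near(s,100,128,497,-385,100)
for n,s in (("w",s),("t",t)):
    w=cloud(s);hsv=cv2.cvtColor(s["color"],cv2.COLOR_RGB2HSV);p=w.reshape(-1,3);p=p[(hsv[...,2].ravel()<70)&(abs(p[:,2]-4)<6)]
    c,a=np.array([482.5,-330]),np.radians(14.4);Rm=np.array([[np.cos(a),np.sin(a)],[-np.sin(a),np.cos(a)]])
    q=(p[:,:2]-c)@Rm.T;q=q[(abs(q[:,0])<100)&(q[:,1]<-14)&(q[:,1]>-86)]
    if len(q): print(n,len(q),np.percentile(q,[.5,99.5],axis=0).round())
E
```

```text
t 41.25 tcp [ 497.4 -383.9   94.6] yaw_y 104.2 tilt 0.0 open 0.089 gf 59.3 F [-0.3  0.2 -2.2] q [-0.25  0.63  1.2   1.67 -0.61  1.27 -0.25]
near 230 [ 514.5 -374.4] [126.6  25. ] 10.0 z [118.5 121.6 123.6]
near 7320 [ 509.3 -382.5] [140.2  25.5] 14.3 z [122.2 123.5 125.6]
w 8591 [[-50. -81.]
 [ 93. -20.]]
t 1279 [[-76. -82.]
 [ 94. -22.]]
```

Joint 3 has drifted to 1.20 (limit 1.24), so I'll descend partway and watch it.

Call:
{"api": "jog_arm", "payload": {
  "rows": [
    [0, 0, -10, 0, 0, 0],
    [0, 0, -15, 0, 0, 0],
    [0, 0, 0, 0, 0, 0]
  ]
}}

```text
time: 41.72
tool_pos: [496.0, -383.6, 67.7]
orientation: [-3.116, -0.385, 0.004]
force: [-0.9, 0.3, -1.2]
opening: 0.082
gripper_force: 59.2
```

```bash
python3 - <<'E'
from h import *
st()
E
```

```text
t 41.73 tcp [ 496.  -383.6   67.7] yaw_y 104.1 tilt 0.2 open 0.082 gf 59.2 F [-0.9  0.3 -1.2] q [-0.23  0.66  1.17  1.7  -0.64  1.23 -0.23]
```

Joint 3 falls as it goes down, which is safe. Seating the spanner.

Call:
{"api": "jog_arm", "payload": {
  "rows": [
    [0, 0, -15, 0, 0, 0],
    [0, 0, -22, 0, 0, 0],
    [0, 0, -20, 0, 0, 0],
    [0, 0, -12, 0, 0, 0],
    [0, 0, -8, 0, 0, 0],
    [0, 0, -5, 0, 0, 0],
    [0, 0, -3.5, 0, 0, 0],
    [0, 0, 0, 0, 0, 0]
  ]
}}

```text
time: 42.72
tool_pos: [497.2, -385.0, -15.4]
orientation: [3.117, 0.385, 0.001]
force: [-0.3, 0.7, -1.0]
opening: 0.081
gripper_force: 59.6
```

Call:
{"api": "jog_arm", "payload": {
  "rows": [
    [0, 0, 0, 0, 0, 0],
    [0, 0, 0, 0, 0, 0],
    [0, 0, 0, 0, 0, 0]
  ],
  "grip": 0.76
}}

```text
time: 43.1
tool_pos: [497.2, -384.8, -15.5]
orientation: [3.118, 0.385, 0.0]
force: [0.7, -0.7, -0.3]
opening: 0.241
gripper_force: 0.0
```

```bash
python3 - <<'E'
from h import *
st()
E
```

```text
t 43.10 tcp [ 497.2 -384.8  -15.5] yaw_y 104.1 tilt 0.0 open 0.241 gf 0.0 F [ 0.7 -0.7 -0.3] q [-0.18  0.74  1.08  1.75 -0.73  1.11 -0.18]
```

Call:
{"api": "jog_arm", "payload": {
  "rows": [
    [0, 0, 8, 0, 0, 0],
    [0, 0, 20, 0, 0, 0],
    [0, 0, 25, 0, 0, 0],
    [0, 0, 25, 0, 0, 0.05],
    [0, 0, 17, 0, 0, 0.1],
    [0, 0, 10, 0, 0, 0.15],
    [0, 0, 0, 0, 0, 0.15],
    [0, 0, 0, 0, 0, 0],
    [0, 0, 0, 0, 0, 0]
  ]
}}

```text
time: 44.22
tool_pos: [497.1, -384.9, 90.1]
orientation: [2.954, 1.067, 0.001]
force: [-0.5, -0.0, 0.7]
opening: 0.239
gripper_force: 0.0
```

```bash
python3 - <<'E'
from h import *
st()
for n in ("wrist","top"):
    s=snapshot(n);w=cloud(s).reshape(-1,3)
    for nm,c,a,xs,yl,yh in (("spanner",(482.5,-330),14.4,91,-79,-22),("brush",(490,334),10.6,100,-75,-20)):
        t=np.radians(a);Rm=np.array([[np.cos(t),np.sin(t)],[-np.sin(t),np.cos(t)]])
        q=(w[:,:2]-np.array(c))@Rm.T;m=(abs(q[:,0])<xs)&(q[:,1]>yl)&(q[:,1]<yh)&(w[:,2]>8.5)&(w[:,2]<45)
        if m.sum()>20: print(n,nm,m.sum(),q[m].min(0).round(),q[m].max(0).round(),"z",np.percentile(w[m,2],[5,50,95]).round(1))
t=s; print([ (k,) for k in ()])
for nm,a in (("tin",(54,70,423,358,40)),("block",(35,50,527,377,70)),("filter",(66,82,475,-296,45)),("tape",(18,32,655,-134,60)),("can",(115,132,741,-335,70)),("bottle",(150,175,740,274,60))):
    print(nm,end=" ");near(t,*a)
E
```

```text
t 44.23 tcp [ 497.1 -384.9   90.1] yaw_y 129.7 tilt 0.1 open 0.239 gf 0.0 F [-0.5 -0.   0.7] q [-0.2   0.57  1.09  1.67 -0.53  1.23  0.14]
wrist spanner 2884 [-74. -72.] [ 83. -44.] z [11.2 13.  14.8]
top spanner 312 [-82. -79.] [ 83. -41.] z [ 9.1 11.6 14.5]
top brush 664 [-90. -68.] [ 90. -27.] z [11.3 15.7 19.1]
[]
tin near 334 [421.5 358.2] [50.  52.6] 1.6 z [56.2 58.9 61.8]
block near 624 [526.2 376.3] [92.5 50.8] 10.1 z [38.4 40.7 42.9]
filter near 482 [ 474.9 -294.9] [62.5 62.4] 88.1 z [69.9 72.9 75.3]
tape near 216 [ 654.3 -135.2] [82.8 84.1] 46.4 z [20.6 23.6 25.7]
can near 1426 [ 740.9 -335.2] [104.4 106.9] 46.1 z [117.2 119.7 124.3]
bottle near 182 [738.9 273.3] [32.7 34.1] 11.2 z [158.1 163.3 165.2]
```

Spanner tops read 11–15 mm, matching a 4 mm floor plus its 8.5–10 mm thickness, and it lies clear of the well walls. The other pieces are seated, and the tape roll, can and bottle have not moved. Handing in.

```bash
python3 -c "
from rig import close_job
print(close_job())"
```

```text
the job is handed in; nothing more can be done
None
```

Both kits are made up in the order asked and handed in at about 44 s of the 131 s limit; every piece measured as sitting on its well floor, and the tape roll, paint can and oil bottle were left where they stood.

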